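# Free the seized lid clamp of a glaze mill jar

### The job

The clamp of the white glaze mill jar has seized with dried glaze. Work its black T-handle to and fro in small arcs, never forcing it so hard that the jar twists or shifts on the table, until it breaks free; then turn it anticlockwise until the locking bar is clear of both hooks, lift the lid straight off by the handle and set it down gently, right way up and wholly on the round plywood bat. Leave the jar where it stands and the two small bisque cups alone.

Things in the scene. Friction and masses are not known exactly. Their poses are not given: they have to be found in the camera images.
- mill_jar: Squat white porcelain mill jar, 160 mm wide, blue line round it; pale cast ring (182 mm wide) at its rim, 125 mm above the table. On the ring two hooks 165 mm high at its own +y and -y, radius 68-84 mm, and two 8 mm locating pins, 16 mm high, at +x and -x. Stands loose, about 3 kg; its feet slip at 0.6-1.1 Nm of twist. Origin: centre of its underside.
- mill_lid: Round white lid, 132 mm wide, about 0.5 kg with bar and handle; a forked ear at +x and -x straddles each pin (reach 82 mm, 1 mm play), so it only lifts straight up, 20 mm until clear of the pins. Origin: centre of its flat underside (a 92 mm wide spigot, 8 mm deep, hanging in the jar's mouth), 117 mm above the jar's origin when shut.
- knob (a joint): Angle (rad) of spindle, bar and handle on the lid, anticlockwise from above positive, 0 as clamped. Seized: at first stops at about 0.1 either way. Crust gives at 0.25-0.4 Nm; a swing firmly up to one stop crushes one step, then only a swing to the other side helps. After 4-6 such swings (last stop 0.21) it turns freely; bar clear of the hooks above 0.5, end stop 1.35.
- knob_grip (a point): Centre of the black T-handle, on the spindle's axis, 67 mm above the lid's origin. Handle 70 mm long along this point's own y, 14 mm thick along x, 24 mm high, upright sides. Below it, parallel to it, the dark locking bar, 156 x 14 x 10 mm; its top is 29 mm below this point and its ends lie under the hooks' caps with 2 mm to spare.
- bat: Round plywood bat lying on the table, 240 mm wide, 12 mm thick, does not shift. Origin: centre of its underside.
- jar_hook (a point): Centre of the cap of the hook on the jar's +y side, 76 mm from the jar's axis, 161 mm above its underside; shows whether the jar has twisted or moved.
- bisque_cup_a: Bystander: small pale unglazed cup, 68 mm wide, 48 mm high, near the left front of the table. Origin: centre of its underside.
- bisque_cup_b: Bystander: small terracotta-coloured cup, 65 mm wide, 50 mm high, at the left back. Origin: centre of its underside.

How it is judged:
By the outcome, as a careful person would: the job done as asked, in the order asked, and still so for the second after the job is handed in, with the robot touching nothing.
It also fails if it takes over 67 s, if anything falls off the work surface, if the arm or the gripper's body presses on something with over 40 N, if the wrist force passes 120 N, or if a joint passes its speed limit or range.

### The arm

A 6-joint arm with a two-finger parallel gripper is mounted at the origin on a cart in front of the work surface, level with it; the furniture and walls round the work are solid. World frame = base frame: x ahead of the robot, y to its left, z up, the work surface at z = 0. Lengths are in mm, angles in rad, forces in N, time in s.
With the tool pointing down it reaches from about 250 to 775 mm from the base axis. Payload 4 kg.
Tool frame: the origin (TCP) lies midway between the tips of the shut fingers; the grasp point (between the pads) lies 19 mm behind it; z points along the fingers, x is the direction in which the jaws open and shut, and the axes are right-handed (so a half turn about z gives the same grasp; the last joint's range is limited). The gripper opens to 85 mm and grips with 20 to 120 N. Pads are 22 mm wide; open, the fingers measure 114 mm over their backs; the gripper's body (76 mm by 85 mm) begins 54 mm behind the grasp point. The pads swing forward as they close: fully open they stand 13 mm farther back than shut.
Start: joints at [1.163, 0.087, 1.371, -0, 1.684, -0.103], TCP at [165.065, 524.663, 231.341] pointing down, gripper open.
Joint ranges: [-3.1, 3.1], [-0.76, 2.03], [0.27, 2.55], [-1.08, 4.22], [0.17, 2.65], [-2.57, 2.57]. Speed limits (rad/s): [2.79, 2.79, 3.14, 3.14, 3.14, 3.14].

### API

Orientations are given as a unit quaternion [x, y, z, w].
In Python, from plant import monitor, cams, env gives the robot as it stands.
- The arm moves only by the shell command python3 -m creep 'ROWS' [FORCE]. ROWS is JSON, a list of rows, each a list of 7 numbers: the shift along the tool's x, y, z in mm, then the turn, a rotation vector about the tool's x, y, z in degrees, then the opening, from 0 (shut) to 1 (fully open). A call has exactly 5 rows; each row shifts and turns the commanded pose from where the row before left it, along the tool's axes as they then stand; what a row does not reach is not made up. A row lasts 1/12 s, in which the tool goes at most 41.7 mm and 7.16 degrees, less where a joint would pass 70% of its speed; a pose out of reach is approached as far as the arm can. A call with a gripper value outside its range is refused whole. The fingers move at their own pace and stop on an object; FORCE is the grip in N (left out, the last holds). Time passes only in rows, so rows that do not move let the fingers close, or fill a call up. It gives the time, the measured TCP pose, the force and the opening at its end, in the units of the state.
- monitor.sense(): the state, without advancing time (a new reading comes with each control period).
- cams.read_camera(name): name is "side" or "top"; returns a dict with "frame" (480x640x3 uint8, red, green, blue), "camera_matrix" (3x3 intrinsics, pixels), "world_from_camera" (4x4, takes a point from camera to world coordinates). Camera axes: x right, y up, looking along -z (the intrinsics and any distortion apply to the point x, -y, -z); pixel columns grow to the right and rows downward; lengths in mm; the calibration is good to about 2 mm. A picture is of the moment at which its call begins. There is no depth.
- env.finish_job(): hands the job in, once; it reports no verdict.
The state is a dict: "t": time; "joints": joint angles; "joint_velocities": joint speeds; "tau": joint torques, N m; "tcp_pos": TCP position; "eef_rot": TCP orientation; "contact_force": force on the tool from outside, world axes, zero at the start; "ft_torque": the same for the moment, N m; "grip_width": finger opening in mm.
Only numpy, scipy, OpenCV 4.12 (cv2) and the standard library are available. Lean on these libraries where they do the work, as an engineer would, in place of code of your own. Each camera call takes 0.05 s, during which the arm holds its last target.

## Working session

There is one attempt and no reset: what is moved stays moved. The work goes in short steps, Python scripts to look and compute and a shell command to move; the robot and the scene stay as the last step left them, time stands still between calls to the robot, and variables do not carry over. Pictures are saved under pics/ and viewed, and the job is handed in when it is done.

```bash
ls; mkdir -p pics
python3 - <<'E'
from plant import monitor,cams
import cv2,json,numpy as np
s=monitor.sense();print({k:np.round(v,3).tolist() for k,v in s.items()})
for n in("side","top"):
    c=cams.read_camera(n);cv2.imwrite(f"pics/{n}0.png",c["frame"][:,:,::-1]);print(n,c["camera_matrix"],np.round(c["world_from_camera"],3),c.keys())
E
```

```text
pics
{'t': 0.0, 'joints': [1.163, 0.088, 1.372, 0.0, 1.684, -0.103], 'joint_velocities': [-0.001, 0.001, -0.0, -0.0, -0.0, 0.001], 'tau': [-0.0, -35.186, -31.327, -0.0, 0.011, -0.0], 'tcp_pos': [164.838, 524.182, 230.117], 'eef_rot': [0.806, 0.592, -0.001, 0.001], 'contact_force': [-0.338, -0.087, -0.141], 'ft_torque': [0.019, -0.003, -0.021], 'grip_width': 85.382}
side [[470.05753868   0.         331.77182984]
 [  0.         470.05753868 235.77304788]
 [  0.           0.           1.        ]] [[ 9.80000e-01  1.07000e-01 -1.65000e-01  3.48614e+02]
 [-1.96000e-01  4.44000e-01 -8.74000e-01 -9.27393e+02]
 [-2.00000e-02  8.90000e-01  4.56000e-01  6.28525e+02]
 [ 0.00000e+00  0.00000e+00  0.00000e+00  1.00000e+00]] dict_keys(['frame', 'camera_matrix', 'world_from_camera'])
top [[499.5965989    0.         320.22615641]
 [  0.         499.5965989  244.92359997]
 [  0.           0.           1.        ]] [[-2.000000e-03  9.940000e-01 -1.060000e-01  4.240890e+02]
 [-1.000000e+00 -2.000000e-03  3.000000e-03  4.621700e+01]
 [ 3.000000e-03  1.060000e-01  9.940000e-01  1.218865e+03]
 [ 0.000000e+00  0.000000e+00  0.000000e+00  1.000000e+00]] dict_keys(['frame', 'camera_matrix', 'world_from_camera'])
```

View pics/side0.png

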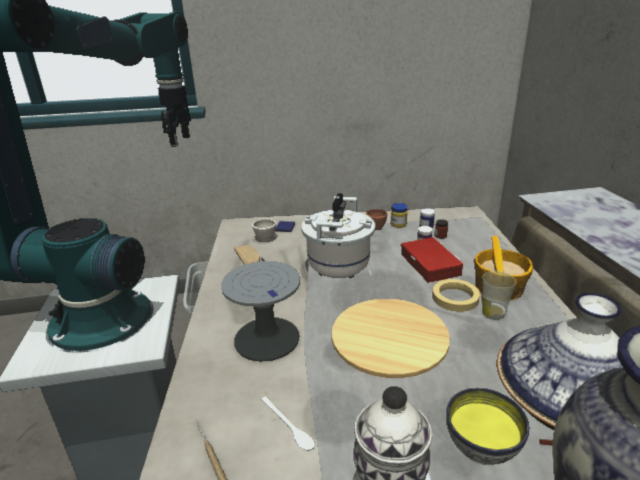

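View pics/top0.png

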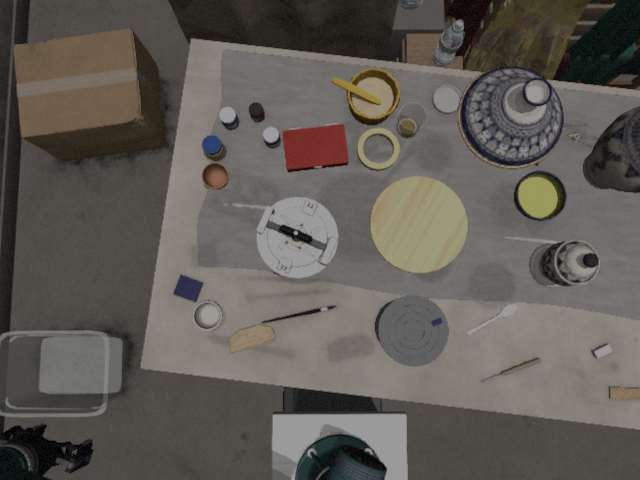

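```bash
cat > h.py <<'E'
from plant import monitor,cams
import cv2,numpy as np
def cam(n):
    c=cams.read_camera(n);return c["frame"][:,:,::-1].copy(),c["camera_matrix"],c["world_from_camera"]
def pt(K,W,uv,z):
    d=W[:3,:3]@np.array([(uv[0]-K[0,2])/K[0,0],-(uv[1]-K[1,2])/K[1,1],-1]);o=W[:3,3]
    return o+d*(z-o[2])/d[2]
def proj(K,W,p):
    c=W[:3,:3].T@(np.array(p,float)-W[:3,3]);return np.array([K[0,2]-K[0,0]*c[0]/c[2],K[1,2]+K[1,1]*c[1]/c[2]])
E
python3 - <<'E'
from h import *
im,K,W=cam("top")
cv2.imwrite("pics/jz.png",cv2.resize(im[185:290,240:355],None,fx=5.5,fy=5.5,interpolation=cv2.INTER_CUBIC))
hsv=cv2.cvtColor(im,cv2.COLOR_BGR2HSV)
m=cv2.inRange(hsv,(12,50,120),(32,160,255)); 
cs=sorted(cv2.findContours(m,0,1)[0],key=cv2.contourArea)[-2:]
for c in cs:
    e=cv2.fitEllipse(c);print(cv2.contourArea(c),e,pt(K,W,e[0],12))
# handle dark
r=im[185:290,240:355]; g=cv2.cvtColor(r,cv2.COLOR_BGR2GRAY)
for th in(30,45):
    m=(g<th).astype(np.uint8)
    for c in cv2.findContours(m,0,1)[0]:
        if cv2.contourArea(c)>30:
            b=cv2.minAreaRect(c);u=np.array(b[0])+[240,185];print(th,cv2.contourArea(c),b,u,pt(K,W,u,190))
im,K,W=cam("side")
cv2.imwrite("pics/jzs.png",cv2.resize(im[185:285,290:385],None,fx=6,fy=6,interpolation=cv2.INTER_CUBIC))
E
```

```text
1311.5 ((378.1557922363281, 147.94578552246094), (40.30655288696289, 41.47060012817383), 106.32218933105469) [ 793.80476775 -101.59827475   12.        ]
7167.0 ((417.59051513671875, 224.77023315429688), (92.48982238769531, 98.10824584960938), 135.5039520263672) [ 601.10423993 -195.05412734   12.        ]
30 156.5 ((55.086212158203125, 49.03448486328125), (33.23946762084961, 7.799203872680664), 21.80141258239746) [295.08621216 234.03448486] [556.10913919  95.3663835  190.        ]
45 187.5 ((54.999996185302734, 49.0), (34.171775817871094, 8.879280090332031), 19.653823852539062) [294.99999619 234.        ] [556.1816641   95.54550582 190.        ]
```

View pics/jz.png

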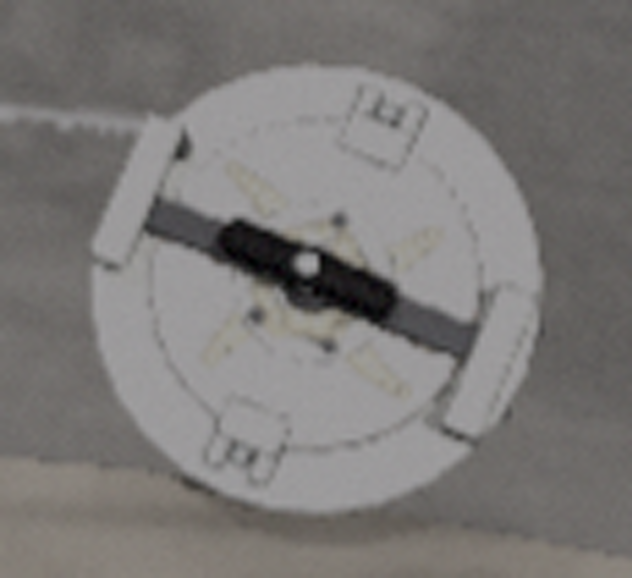

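View pics/jzs.png

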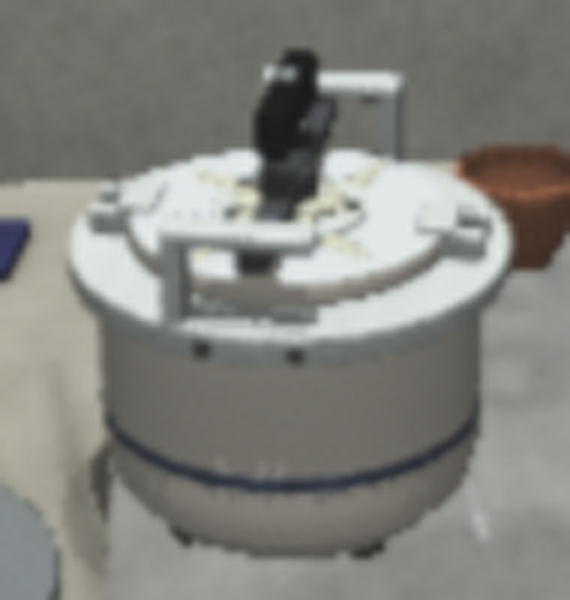

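Run:
```python
from h import *
im,K,W=cam("top")
f=lambda x,y:np.array([240+(x+.5)/5.5-.5,185+(y+.5)/5.5-.5])
def P(x,y,z): return pt(K,W,f(x,y),z)
g=cv2.cvtColor(im,cv2.COLOR_BGR2GRAY)[185:290,240:355]
m=(g>118).astype(np.uint8);m=cv2.morphologyEx(m,cv2.MORPH_CLOSE,np.ones((9,9)))
print(g[10,50],g[95,50],g[90,20],g[20,20])
cv2.imwrite("pics/m.png",cv2.resize(m*255,None,fx=4,fy=4))
c=max(cv2.findContours(m,0,1)[0],key=cv2.contourArea);e=cv2.minEnclosingCircle(cv2.convexHull(c));print(e,cv2.fitEllipse(c))
print("ring",pt(K,W,np.array(e[0])+[240,185],125), P(317,289,125),"diam",np.linalg.norm(P(92,289,125)-P(542,289,125)))
print("spindle",P(306,263,198),"handle c",P(307,268,194))
for n,a,b,z in(("bar",(150,215),(470,340),155),("ears",(245,440),(385,125),139),("hooks",(142,190),(487,362),165),("handle",(222,238),(393,300),190),("capL",(105,258),(175,125),165),("capR",(450,435),(520,290),165)):
    A,B=P(*a,z),P(*b,z);d=A-B;print(n,(A+B)/2,np.linalg.norm(d),np.degrees(np.arctan2(d[1],d[0])))
R=monitor.sense()["eef_rot"]
from scipy.spatial.transform import Rotation as Ro
print(Ro.from_quat(R).as_matrix().round(3))
ims,Ks,Ws=cam("side")
print(proj(Ks,Ws,[555,96,196]),"->zoom",(proj(Ks,Ws,[555,96,196])-[290,185])*6)
for y in (0,):
  c=np.array([550,94,125.]);q=[ (proj(Ks,Ws,c+[91*np.cos(a),91*np.sin(a),0])-[290,185])*6 for a in np.arange(0,6.28,.05)];q=np.array(q);print("ring ext",q.min(0),q.max(0))
```

```text
106 96 123 117
((57.0, 61.5), 71.10037994384766) ((52.05701446533203, 62.752986907958984), (99.19857025146484, 117.25654602050781), 105.37572479248047)
ring [536.78846749  94.18170934 125.        ] [557.5449933   93.73108664 125.        ] diam 180.4022357336597
spindle [558.45703956  94.70324145 198.        ] handle c [557.08735686  94.51199813 194.        ]
bar [558.46573323  95.31072525 155.        ] 134.36650595280983 68.42486246952276
ears [558.81752852  93.75110038 139.        ] 137.10272570443868 156.2976759379629
hooks [557.83405643  93.18279947 165.        ] 149.48025713489747 63.251393619815666
handle [557.23883296  94.54685358 190.        ] 68.8123034944908 69.83118884602104
capL [590.95453207 160.65990233 165.        ] 58.50174082116989 152.8990684624393
capR [524.08281916  27.17345946 165.        ] 62.29812183753835 154.11547536755097
[[ 0.3    0.954 -0.   ]
 [ 0.954 -0.3   -0.001]
 [-0.001 -0.    -1.   ]]
[336.10804016 197.45299086] ->zoom [276.64824095  74.71794516]
ring ext [ 46.27073619 147.78448952] [491.28456639 342.22024111]
```

View pics/m.png

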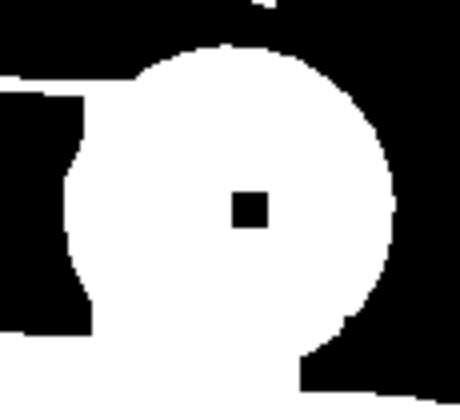

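```bash
R='[[-19.5,33.6,0,0,0,0,1],[-19.5,33.6,0,0,0,0,1],[-19.5,33.6,0,0,0,0,1],[-19.5,33.6,0,0,0,0,1],[-19.5,33.6,0,0,0,0,1]]'; true
python3 -m creep '[[-19.5,33.6,0,0,0,0,1],[-19.5,33.6,0,0,0,0,1],[-19.5,33.6,0,0,0,0,1],[-19.5,33.6,0,0,0,0,1],[-19.5,33.6,0,0,0,0,1]]' 20
python3 -m creep '[[-19.5,33.6,0,0,0,0,1],[-19.5,33.6,0,0,0,0,1],[-19.5,33.6,0,0,0,0,1],[-19.5,33.6,0,0,0,0,1],[-19.5,33.6,0,0,0,0,1]]'
python3 -m creep '[[-19.5,33.6,0,0,0,0,1],[-19.5,33.6,0,0,0,0,1],[-19.5,33.6,0,0,0,0,1],[-19.5,33.6,0,0,0,0,1],[-19.5,33.6,0,0,0,0,1]]'
python3 -m creep '[[0,0,0,0,0,7,1],[0,0,0,0,0,7,1],[0,0,0,0,0,7,1],[0,0,0,0,0,7,1],[0,0,0,0,0,7,1]]'
python3 -m creep '[[0,0,0,0,0,7,1],[0,0,0,0,0,7,1],[0,0,0,0,0,7,1],[0,0,0,0,0,7,1],[0,0,0,0,0,7,1]]'
python3 -m creep '[[0,0,0,0,0,7,1],[0,0,0,0,0,7,1],[0,0,0,0,0,7,1],[0,0,0,0,0,2.6,1],[0,0,0,0,0,0,1]]'
```

```text
t: 0.72
tcp_pos: [296.8, 379.9, 231.4]
eef_rot: [0.806, 0.592, 0.0, -0.0]
contact_force: [1.4, 0.1, 0.5]
grip_width: 85.5
t: 1.13
tcp_pos: [428.0, 236.2, 231.5]
eef_rot: [0.806, 0.592, 0.0, -0.0]
contact_force: [1.9, 0.0, -0.5]
grip_width: 85.2
t: 1.55
tcp_pos: [559.0, 92.7, 231.3]
eef_rot: [0.806, 0.591, 0.0, -0.0]
contact_force: [0.5, 0.5, -0.4]
grip_width: 85.3
t: 1.97
tcp_pos: [558.1, 94.1, 231.1]
eef_rot: [0.948, 0.319, -0.0, -0.0]
contact_force: [-0.2, 0.3, 0.6]
grip_width: 85.6
t: 2.38
tcp_pos: [558.0, 94.4, 231.2]
eef_rot: [1.0, 0.019, -0.0, -0.0]
contact_force: [0.4, -0.2, -0.7]
grip_width: 85.4
t: 2.8
tcp_pos: [558.0, 94.4, 231.2]
eef_rot: [0.983, -0.183, -0.0, -0.0]
contact_force: [-0.1, -0.6, 0.1]
grip_width: 85.2
```

```bash
python3 -m creep '[[0,0,15,0,0,0,1],[0,0,15,0,0,0,1],[0,0,15,0,0,0,0.8],[0,0,15,0,0,0,0.6],[0,0,5.3,0,0,0,0.4]]'
python3 -m creep '[[0,0,0,0,0,0,0.35],[0,0,0,0,0,0,0.35],[0,0,0,0,0,0,0.35],[0,0,0,0,0,0,0.35],[0,0,0,0,0,0,0.35]]'
python3 - <<'E'
from h import *
print({k:np.round(v,3).tolist() for k,v in monitor.sense().items()})
im,K,W=cam("side");cv2.imwrite("pics/s1.png",cv2.resize(im[150:285,280:400],None,fx=5,fy=5,interpolation=cv2.INTER_CUBIC)[:600])
im,K,W=cam("top");cv2.imwrite("pics/t1.png",cv2.resize(im[185:290,240:355],None,fx=5.5,fy=5.5,interpolation=cv2.INTER_CUBIC))
E
```

```text
t: 3.22
tcp_pos: [556.7, 94.3, 163.2]
eef_rot: [0.983, -0.182, -0.002, 0.001]
contact_force: [-0.1, -0.1, -0.6]
grip_width: 51.4
t: 3.63
tcp_pos: [558.6, 94.5, 167.3]
eef_rot: [0.983, -0.183, 0.001, -0.0]
contact_force: [-0.6, -0.0, -0.1]
grip_width: 30.1
{'t': 3.633, 'joints': [0.067, 0.143, 1.436, 0.0, 1.56, 0.435], 'joint_velocities': [-0.0, 0.002, 0.005, -0.0, -0.001, -0.0], 'tau': [-0.002, -36.969, -30.744, 0.0, -0.007, -0.001], 'tcp_pos': [558.643, 94.472, 167.271], 'eef_rot': [0.983, -0.183, 0.001, -0.0], 'contact_force': [-0.573, -0.006, -0.055], 'ft_torque': [0.019, 0.012, 0.025], 'grip_width': 30.076}
```

View pics/s1.png

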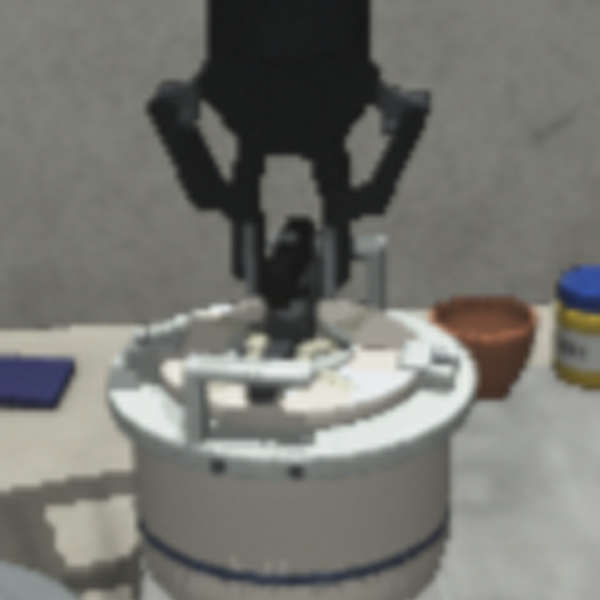

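View pics/t1.png

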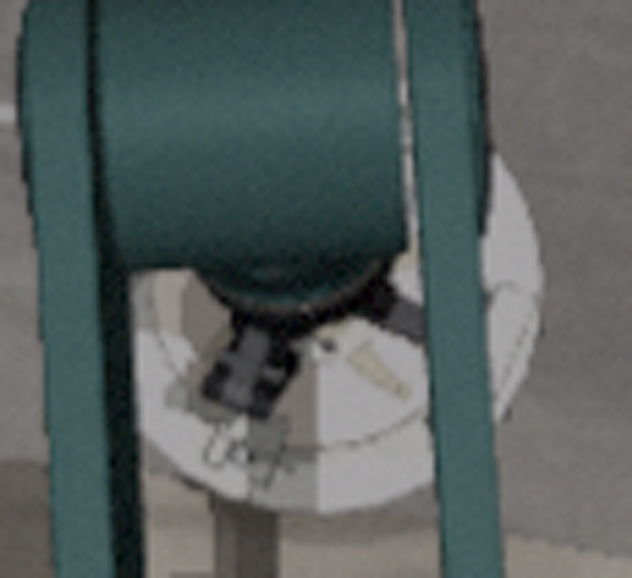

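```bash
python3 -m creep '[[0,0,0,0,0,0,0.3],[0,0,0,0,0,0,0.26],[0,0,0,0,0,0,0.23],[0,0,0,0,0,0,0.2],[0,0,0,0,0,0,0.18]]' 20
python3 -m creep '[[0,0,0,0,0,0,0.16],[0,0,0,0,0,0,0.14],[0,0,0,0,0,0,0.12],[0,0,0,0,0,0,0.1],[0,0,0,0,0,0,0.1]]' 20
python3 - <<'E'
from h import *
s=monitor.sense();print({k:np.round(s[k],3).tolist() for k in("tcp_pos","contact_force","ft_torque","grip_width","eef_rot","joints")})
E
```

```text
t: 4.15
tcp_pos: [557.3, 94.7, 166.0]
eef_rot: [0.983, -0.183, -0.001, -0.0]
contact_force: [-2.8, 1.1, 0.6]
grip_width: 15.3
t: 4.57
tcp_pos: [557.4, 94.7, 166.1]
eef_rot: [0.983, -0.183, -0.001, -0.0]
contact_force: [-4.6, 1.6, 3.6]
grip_width: 14.6
{'tcp_pos': [557.44, 94.687, 166.053], 'contact_force': [-4.597, 1.572, 3.616], 'ft_torque': [0.236, 0.914, 0.013], 'grip_width': 14.619, 'eef_rot': [0.983, -0.183, -0.001, -0.0], 'joints': [0.068, 0.144, 1.438, 0.001, 1.561, 0.435]}
```

```bash
cat > s.py <<'E'
from h import *
s=monitor.sense();q=s["eef_rot"]
print("yaw %.2f"%np.degrees(2*np.arctan2(q[1],q[0])),{k:np.round(s[k],2).tolist() for k in("tcp_pos","contact_force","grip_width")},"T",np.round(s["ft_torque"],3))
E
python3 -m creep '[[-0.3,0,0,0,0,0,0.1],[-0.3,0,0,0,0,0,0.1],[0,0,0,0,0,0,0.1],[0,0,0,0,0,0,0.1],[0,0,0,0,0,0,0.1]]' 40 >/dev/null; python3 s.py
python3 -m creep '[[0,0,0,0,0,0,0.1],[0,0,0,0,0,0,0.1],[0,0,0,0,0,0,0.1],[0,0,0,0,0,0,0.1],[0,0,0,0,0,0,0.1]]' 60 >/dev/null; python3 s.py
```

```text
yaw -21.07 {'tcp_pos': [557.51, 94.62, 166.13], 'contact_force': [-3.28, 0.5, 3.06], 'grip_width': 14.09} T [ 0.132  0.745 -0.118]
yaw -21.07 {'tcp_pos': [557.52, 94.62, 166.19], 'contact_force': [-4.09, 1.5, 4.23], 'grip_width': 13.4} T [ 0.188  0.845 -0.1  ]
```

```bash
python3 -m creep '[[0,0,0,0,0,-1,0.1],[0,0,0,0,0,-1,0.1],[0,0,0,0,0,-1,0.1],[0,0,0,0,0,0,0.1],[0,0,0,0,0,0,0.1]]' 60 >/dev/null; python3 s.py
```

```text
yaw -18.07 {'tcp_pos': [557.74, 94.55, 166.22], 'contact_force': [-3.52, 0.6, 5.06], 'grip_width': 13.31} T [ 0.133  0.745 -0.157]
```

```bash
python3 -m creep '[[0,0,0,0,0,-1,0.1],[0,0,0,0,0,-1,0.1],[0,0,0,0,0,0,0.1],[0,0,0,0,0,0,0.1],[0,0,0,0,0,0,0.1]]' 60 >/dev/null; python3 s.py
python3 -m creep '[[0,0,0,0,0,-0.5,0.1],[0,0,0,0,0,-0.5,0.1],[0,0,0,0,0,0,0.1],[0,0,0,0,0,0,0.1],[0,0,0,0,0,0,0.1]]' 60 >/dev/null; python3 s.py
```

```text
yaw -16.06 {'tcp_pos': [557.95, 94.51, 166.22], 'contact_force': [-1.54, -0.19, 3.9], 'grip_width': 12.84} T [ 0.109  0.384 -0.258]
yaw -15.06 {'tcp_pos': [557.9, 94.49, 166.21], 'contact_force': [-0.55, 0.65, 5.52], 'grip_width': 13.26} T [-0.057  0.101 -0.313]
```

```bash
python3 -m creep '[[0,0,0,0,0,-0.5,0.1],[0,0,0,0,0,-0.5,0.1],[0,0,0,0,0,0,0.1],[0,0,0,0,0,0,0.1],[0,0,0,0,0,0,0.1]]' 60 >/dev/null; python3 s.py
python3 -m creep '[[0,0,0,0,0,-0.5,0.1],[0,0,0,0,0,-0.5,0.1],[0,0,0,0,0,0,0.1],[0,0,0,0,0,0,0.1],[0,0,0,0,0,0,0.1]]' 60 >/dev/null; python3 s.py
```

```text
yaw -14.07 {'tcp_pos': [557.85, 94.5, 166.18], 'contact_force': [-0.17, 0.01, 4.79], 'grip_width': 13.27} T [-0.008 -0.072 -0.305]
yaw -13.08 {'tcp_pos': [557.83, 94.47, 166.21], 'contact_force': [1.16, -1.35, 4.05], 'grip_width': 12.83} T [-0.142 -0.234 -0.612]
```

```bash
python3 -m creep '[[0,0,0,0,0,1,0.1],[0,0,0,0,0,1,0.1],[0,0,0,0,0,1,0.1],[0,0,0,0,0,1,0.1],[0,0,0,0,0,0,0.1]]' 60 >/dev/null; python3 s.py
python3 - <<'E'
from h import *
a=cv2.imread("pics/side0.png");im,K,W=cam("side");cv2.imwrite("pics/side2.png",im)
from numpy import s_
# shift of jar body lower (blue line & ring front) region
for r in (s_[215:280,300:385],s_[222:245,310:350],s_[225:240,352:378]):
    A=cv2.cvtColor(a[r],6).astype(np.float32);B=cv2.cvtColor(im[r],6).astype(np.float32);print(cv2.phaseCorrelate(A,B,cv2.createHanningWindow(A.shape[::-1],cv2.CV_32F)))
x=np.hstack([a[185:285,290:385],im[185:285,290:385]]);cv2.imwrite("pics/c2.png",cv2.resize(x,None,fx=4,fy=4,interpolation=cv2.INTER_CUBIC))
E
```

```text
yaw -17.08 {'tcp_pos': [557.77, 94.56, 166.13], 'contact_force': [1.55, -0.27, 4.97], 'grip_width': 13.26} T [-0.263 -0.27  -0.017]
((0.385074003813088, -0.13575786258721934), 0.7263415074642794)
((0.9794737872829984, -0.27443837497033385), 0.578494576116403)
((0.48490126686129464, 0.591518377560674), 0.9987210715258563)
```

View pics/c2.png

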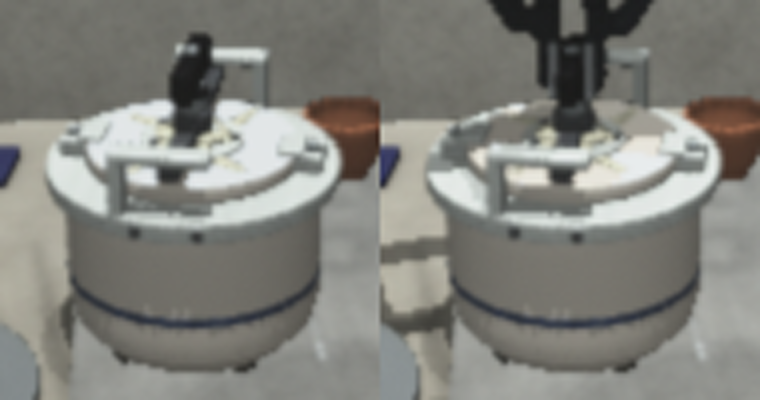

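```bash
cat > trk.py <<'E'
from h import *
a=cv2.cvtColor(cv2.imread("pics/side0.png"),6).astype(np.float32)
def trk():
    im,K,W=cam("side");b=cv2.cvtColor(im,6).astype(np.float32);out=[]
    for (x,y,w,h) in((318,238,12,12),(333,239,12,12),(313,270,20,12),(340,270,20,12),(310,250,55,22)):
        t=a[y:y+h,x:x+w];s=b[y-4:y+h+4,x-4:x+w+4];k=6
        r=cv2.matchTemplate(cv2.resize(s,None,fx=k,fy=k,interpolation=2),cv2.resize(t,None,fx=k,fy=k,interpolation=2),cv2.TM_CCOEFF_NORMED)
        _,m,_,p=cv2.minMaxLoc(r);out.append((round(p[0]/k-4,2),round(p[1]/k-4,2),round(m,2)))
    return out
if __name__=="__main__": print("jar shift px",trk())
E
python3 trk.py
python3 -m creep '[[0,0,0,0,0,2,0.1],[0,0,0,0,0,2,0.1],[0,0,0,0,0,2,0.1],[0,0,0,0,0,1,0.1],[0,0,0,0,0,0,0.1]]' 60 >/dev/null; python3 s.py
python3 -m creep '[[0,0,0,0,0,0.5,0.1],[0,0,0,0,0,0.5,0.1],[0,0,0,0,0,0,0.1],[0,0,0,0,0,0,0.1],[0,0,0,0,0,0,0.1]]' 60 >/dev/null; python3 s.py
```

```text
jar shift px [(0.0, 0.0, 0.99), (0.0, 0.0, 1.0), (0.0, 0.0, 1.0), (0.0, 0.0, 1.0), (0.0, 0.0, 1.0)]
yaw -24.07 {'tcp_pos': [557.8, 94.58, 166.2], 'contact_force': [1.93, -1.24, 4.82], 'grip_width': 13.28} T [-0.193 -0.262  0.003]
yaw -25.01 {'tcp_pos': [557.74, 94.59, 166.18], 'contact_force': [1.79, -1.5, 4.64], 'grip_width': 12.86} T [-0.186 -0.305  0.225]
```

```bash
python3 -m creep '[[0,0,0,0,0,0.5,0.1],[0,0,0,0,0,0,0.1],[0,0,0,0,0,0,0.1],[0,0,0,0,0,0,0.1],[0,0,0,0,0,0,0.1]]' 60 >/dev/null; python3 s.py
python3 -m creep '[[0,0,0,0,0,0.5,0.1],[0,0,0,0,0,0,0.1],[0,0,0,0,0,0,0.1],[0,0,0,0,0,0,0.1],[0,0,0,0,0,0,0.1]]' 60 >/dev/null; python3 s.py
```

```text
yaw -25.50 {'tcp_pos': [557.75, 94.6, 166.21], 'contact_force': [1.96, -1.36, 5.83], 'grip_width': 12.87} T [-0.229 -0.298  0.239]
yaw -26.00 {'tcp_pos': [557.73, 94.59, 166.17], 'contact_force': [2.24, -0.79, 5.02], 'grip_width': 13.21} T [-0.17  -0.321  0.275]
```

```bash
python3 -m creep '[[0,0,0,0,0,0.5,0.1],[0,0,0,0,0,0,0.1],[0,0,0,0,0,0,0.1],[0,0,0,0,0,0,0.1],[0,0,0,0,0,0,0.1]]' 60 >/dev/null; python3 s.py
python3 -m creep '[[0,0,0,0,0,0.5,0.1],[0,0,0,0,0,0,0.1],[0,0,0,0,0,0,0.1],[0,0,0,0,0,0,0.1],[0,0,0,0,0,0,0.1]]' 60 >/dev/null; python3 s.py
```

```text
yaw -26.50 {'tcp_pos': [557.75, 94.57, 166.21], 'contact_force': [1.87, -1.36, 5.75], 'grip_width': 13.33} T [-0.219 -0.279  0.325]
yaw -27.00 {'tcp_pos': [557.75, 94.6, 166.19], 'contact_force': [1.73, -0.72, 5.07], 'grip_width': 13.56} T [-0.213 -0.296  0.233]
```

```bash
python3 -m creep '[[0,0,0,0,0,0.5,0.1],[0,0,0,0,0,0,0.1],[0,0,0,0,0,0,0.1],[0,0,0,0,0,0,0.1],[0,0,0,0,0,0,0.1]]' 60 >/dev/null; python3 s.py
python3 -m creep '[[0,0,0,0,0,0.5,0.1],[0,0,0,0,0,0,0.1],[0,0,0,0,0,0,0.1],[0,0,0,0,0,0,0.1],[0,0,0,0,0,0,0.1]]' 60 >/dev/null; python3 s.py
python3 trk.py
```

```text
yaw -27.50 {'tcp_pos': [557.74, 94.59, 166.18], 'contact_force': [2.25, -2.09, 5.4], 'grip_width': 13.46} T [-0.183 -0.286  0.313]
yaw -28.00 {'tcp_pos': [557.74, 94.62, 166.21], 'contact_force': [2.02, -2.47, 5.03], 'grip_width': 13.06} T [-0.21  -0.31   0.243]
jar shift px [(0.0, 0.0, 0.99), (0.0, 0.0, 1.0), (0.0, 0.0, 1.0), (0.0, 0.0, 1.0), (0.0, 0.0, 1.0)]
```

```bash
python3 -m creep '[[0,0,0,0,0,0.5,0.1],[0,0,0,0,0,0,0.1],[0,0,0,0,0,0,0.1],[0,0,0,0,0,0,0.1],[0,0,0,0,0,0,0.1]]' 60 >/dev/null; python3 s.py
python3 -m creep '[[0,0,0,0,0,0.5,0.1],[0,0,0,0,0,0,0.1],[0,0,0,0,0,0,0.1],[0,0,0,0,0,0,0.1],[0,0,0,0,0,0,0.1]]' 60 >/dev/null; python3 s.py
python3 - <<'E'
from h import *
im,K,W=cam("side")
cv2.imwrite("pics/s3.png",cv2.resize(im[185:265,310:375],None,fx=7,fy=7,interpolation=cv2.INTER_CUBIC))
E
```

```text
yaw -28.50 {'tcp_pos': [557.73, 94.63, 166.15], 'contact_force': [1.27, -1.96, 4.89], 'grip_width': 13.17} T [-0.167 -0.278  0.283]
yaw -29.01 {'tcp_pos': [557.72, 94.63, 166.15], 'contact_force': [2.67, -0.95, 6.53], 'grip_width': 12.97} T [-0.268 -0.295  0.199]
```

View pics/s3.png

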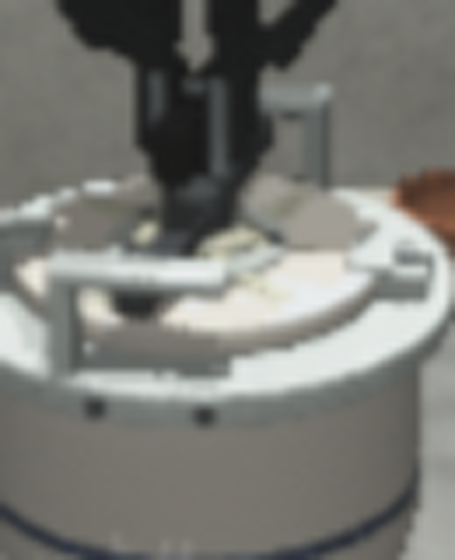

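```bash
python3 -m creep '[[0,0,0,0,0,0.5,0.1],[0,0,0,0,0,0,0.1],[0,0,0,0,0,0.5,0.1],[0,0,0,0,0,0,0.1],[0,0,0,0,0,0,0.1]]' 60 >/dev/null; python3 s.py
python3 -m creep '[[0,0,0,0,0,0.5,0.1],[0,0,0,0,0,0,0.1],[0,0,0,0,0,0,0.1],[0,0,0,0,0,0,0.1],[0,0,0,0,0,0,0.1]]' 60 >/dev/null; python3 s.py
python3 - <<'E'
from h import *
im,K,W=cam("side")
cv2.imwrite("pics/s4.png",cv2.resize(im[185:265,310:375],None,fx=7,fy=7,interpolation=cv2.INTER_CUBIC))
# expected bar end px for knob world angle
for yaw in (60,63,66,69,72,75):
    d=np.array([np.cos(np.radians(yaw)),np.sin(np.radians(yaw))]);p=np.array([558,94.4])-65*d
    print(yaw,((proj(K,W,[*p,155])-[310,185])*7).round(1))
E
```

```text
yaw -29.99 {'tcp_pos': [557.59, 94.73, 166.19], 'contact_force': [1.28, -0.03, 4.94], 'grip_width': 13.28} T [-0.228 -0.236  0.285]
yaw -30.48 {'tcp_pos': [557.48, 94.77, 166.19], 'contact_force': [1.53, -0.95, 5.08], 'grip_width': 13.02} T [-0.199 -0.218  0.264]
60 [133.3 275.5]
63 [143.1 276.6]
66 [153.1 277.5]
69 [163.2 278.2]
72 [173.4 278.7]
75 [183.6 278.9]
```

View pics/s4.png

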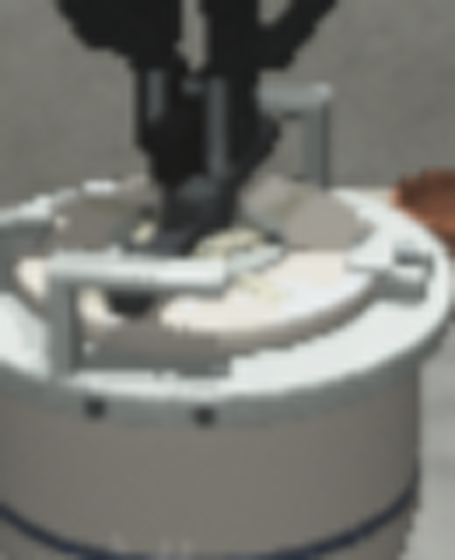

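```bash
python3 -m creep '[[0,0,0,0,0,0.5,0.1],[0,0,0,0,0,0,0.1],[0,0,0,0,0,0,0.1],[0,0,0,0,0,0,0.1],[0,0,0,0,0,0,0.1]]' 60 >/dev/null; python3 s.py
python3 -m creep '[[0,0,0,0,0,0.5,0.1],[0,0,0,0,0,0,0.1],[0,0,0,0,0,0,0.1],[0,0,0,0,0,0,0.1],[0,0,0,0,0,0,0.1]]' 60 >/dev/null; python3 s.py
python3 trk.py
```

```text
yaw -30.98 {'tcp_pos': [557.41, 94.81, 166.17], 'contact_force': [1.67, -0.29, 4.89], 'grip_width': 12.99} T [-0.178 -0.244  0.328]
yaw -31.48 {'tcp_pos': [557.37, 94.87, 166.18], 'contact_force': [0.94, -0.46, 5.83], 'grip_width': 13.03} T [-0.126 -0.183  0.352]
jar shift px [(0.0, 0.0, 0.99), (0.0, 0.0, 1.0), (0.0, 0.0, 1.0), (0.0, 0.0, 1.0), (0.0, 0.0, 1.0)]
```

```bash
python3 -m creep '[[0,0,0,0,0,0.5,0.1],[0,0,0,0,0,0,0.1],[0,0,0,0,0,0,0.1],[0,0,0,0,0,0,0.1],[0,0,0,0,0,0,0.1]]' 60 >/dev/null; python3 s.py
python3 -m creep '[[0,0,0,0,0,0.4,0.1],[0,0,0,0,0,0,0.1],[0,0,0,0,0,0,0.1],[0,0,0,0,0,0,0.1],[0,0,0,0,0,0,0.1]]' 60 >/dev/null; python3 s.py
python3 trk.py
```

```text
yaw -31.96 {'tcp_pos': [557.34, 94.84, 166.18], 'contact_force': [1.43, -1.08, 5.8], 'grip_width': 13.27} T [-0.163 -0.134  0.48 ]
yaw -32.34 {'tcp_pos': [557.32, 94.87, 166.22], 'contact_force': [0.84, -1.1, 5.01], 'grip_width': 12.88} T [-0.125 -0.111  0.475]
jar shift px [(0.0, 0.0, 0.99), (0.0, 0.0, 1.0), (0.0, 0.0, 1.0), (0.0, 0.0, 1.0), (0.0, 0.0, 1.0)]
```

```bash
python3 -m creep '[[0,0,0,0,0,-2,0.1],[0,0,0,0,0,-2,0.1],[0,0,0,0,0,-2,0.1],[0,0,0,0,0,-2,0.1],[0,0,0,0,0,-2,0.1]]' 60 >/dev/null; python3 s.py
python3 -m creep '[[0,0,0,0,0,-2,0.1],[0,0,0,0,0,-2,0.1],[0,0,0,0,0,-2,0.1],[0,0,0,0,0,-2,0.1],[0,0,0,0,0,0,0.1]]' 60 >/dev/null; python3 s.py
python3 -m creep '[[0,0,0,0,0,-0.5,0.1],[0,0,0,0,0,0,0.1],[0,0,0,0,0,-0.5,0.1],[0,0,0,0,0,0,0.1],[0,0,0,0,0,0,0.1]]' 60 >/dev/null; python3 s.py
```

```text
yaw -22.35 {'tcp_pos': [557.37, 94.77, 166.15], 'contact_force': [1.3, -1.15, 5.56], 'grip_width': 13.33} T [-0.117 -0.185 -0.145]
yaw -14.42 {'tcp_pos': [557.22, 94.83, 166.17], 'contact_force': [1.05, -0.9, 4.92], 'grip_width': 13.49} T [-0.043 -0.057 -0.204]
yaw -13.49 {'tcp_pos': [557.23, 94.84, 166.2], 'contact_force': [0.89, 0.79, 6.04], 'grip_width': 13.23} T [-0.046 -0.053 -0.301]
```

```bash
python3 -m creep '[[0,0,0,0,0,-0.5,0.1],[0,0,0,0,0,0,0.1],[0,0,0,0,0,0,0.1],[0,0,0,0,0,0,0.1],[0,0,0,0,0,0,0.1]]' 60 >/dev/null; python3 s.py
python3 -m creep '[[0,0,0,0,0,-0.5,0.1],[0,0,0,0,0,0,0.1],[0,0,0,0,0,0,0.1],[0,0,0,0,0,0,0.1],[0,0,0,0,0,0,0.1]]' 60 >/dev/null; python3 s.py
```

```text
yaw -12.98 {'tcp_pos': [557.23, 94.83, 166.16], 'contact_force': [0.92, -0.67, 5.15], 'grip_width': 12.94} T [-0.092 -0.126 -0.29 ]
yaw -12.48 {'tcp_pos': [557.21, 94.84, 166.16], 'contact_force': [0.2, -1.13, 6.94], 'grip_width': 12.81} T [-0.09  -0.046 -0.258]
```

```bash
python3 -m creep '[[0,0,0,0,0,-0.5,0.1],[0,0,0,0,0,0,0.1],[0,0,0,0,0,0,0.1],[0,0,0,0,0,-0.5,0.1],[0,0,0,0,0,0,0.1]]' 60 >/dev/null; python3 s.py
python3 -m creep '[[0,0,0,0,0,-0.5,0.1],[0,0,0,0,0,0,0.1],[0,0,0,0,0,0,0.1],[0,0,0,0,0,0,0.1],[0,0,0,0,0,0,0.1]]' 60 >/dev/null; python3 s.py
```

```text
yaw -11.49 {'tcp_pos': [557.21, 94.82, 166.2], 'contact_force': [1.13, -0.31, 5.29], 'grip_width': 13.1} T [-0.095 -0.133 -0.388]
yaw -11.03 {'tcp_pos': [557.23, 94.79, 166.22], 'contact_force': [-0.11, -0.3, 5.19], 'grip_width': 13.44} T [-0.037 -0.101 -0.481]
```

```bash
python3 -m creep '[[0,0,0,0,0,-0.5,0.1],[0,0,0,0,0,0,0.1],[0,0,0,0,0,0,0.1],[0,0,0,0,0,0,0.1],[0,0,0,0,0,0,0.1]]' 60 >/dev/null; python3 s.py; python3 trk.py
```

```text
yaw -10.55 {'tcp_pos': [557.22, 94.75, 166.22], 'contact_force': [-0.68, -0.26, 6.46], 'grip_width': 12.98} T [-0.136 -0.053 -0.655]
jar shift px [(0.0, 0.0, 0.99), (0.0, 0.0, 1.0), (0.0, 0.0, 1.0), (0.0, 0.0, 1.0), (0.0, 0.0, 1.0)]
```

```bash
python3 -m creep '[[0,0,0,0,0,2,0.1],[0,0,0,0,0,3,0.1],[0,0,0,0,0,3,0.1],[0,0,0,0,0,3,0.1],[0,0,0,0,0,3,0.1]]' 60 >/dev/null; python3 s.py
python3 -m creep '[[0,0,0,0,0,3,0.1],[0,0,0,0,0,2,0.1],[0,0,0,0,0,2,0.1],[0,0,0,0,0,0,0.1],[0,0,0,0,0,0,0.1]]' 60 >/dev/null; python3 s.py
python3 -m creep '[[0,0,0,0,0,0.5,0.1],[0,0,0,0,0,0,0.1],[0,0,0,0,0,0.5,0.1],[0,0,0,0,0,0,0.1],[0,0,0,0,0,0,0.1]]' 60 >/dev/null; python3 s.py
```

```text
yaw -24.57 {'tcp_pos': [557.19, 94.85, 166.18], 'contact_force': [0.57, -0.84, 5.87], 'grip_width': 13.13} T [-0.12  -0.105  0.091]
yaw -31.41 {'tcp_pos': [557.16, 94.89, 166.17], 'contact_force': [0.2, -1.15, 6.36], 'grip_width': 12.72} T [-0.106 -0.083  0.159]
yaw -32.39 {'tcp_pos': [557.13, 94.9, 166.2], 'contact_force': [0.62, -0.16, 6.22], 'grip_width': 13.18} T [-0.175 -0.081  0.257]
```

```bash
python3 -m creep '[[0,0,0,0,0,0.5,0.1],[0,0,0,0,0,0,0.1],[0,0,0,0,0,0.5,0.1],[0,0,0,0,0,0,0.1],[0,0,0,0,0,0,0.1]]' 60 >/dev/null; python3 s.py
python3 -m creep '[[0,0,0,0,0,0.5,0.1],[0,0,0,0,0,0,0.1],[0,0,0,0,0,0,0.1],[0,0,0,0,0,0,0.1],[0,0,0,0,0,0,0.1]]' 60 >/dev/null; python3 s.py
```

```text
yaw -33.39 {'tcp_pos': [557.15, 94.89, 166.19], 'contact_force': [0.42, -0.6, 4.93], 'grip_width': 12.93} T [-0.104 -0.087  0.269]
yaw -33.89 {'tcp_pos': [557.13, 94.89, 166.16], 'contact_force': [-0.55, 0.1, 5.58], 'grip_width': 13.0} T [-0.115 -0.077  0.245]
```

```bash
python3 -m creep '[[0,0,0,0,0,0.5,0.1],[0,0,0,0,0,0,0.1],[0,0,0,0,0,0,0.1],[0,0,0,0,0,0,0.1],[0,0,0,0,0,0,0.1]]' 60 >/dev/null; python3 s.py; python3 trk.py
```

```text
yaw -34.40 {'tcp_pos': [557.15, 94.88, 166.19], 'contact_force': [1.27, -1.37, 5.86], 'grip_width': 13.16} T [-0.132 -0.074  0.245]
jar shift px [(0.0, 0.0, 0.99), (0.0, 0.0, 1.0), (0.0, 0.0, 1.0), (0.0, 0.0, 1.0), (0.0, 0.0, 1.0)]
```

```bash
python3 -m creep '[[0,0,0,0,0,0.5,0.1],[0,0,0,0,0,0,0.1],[0,0,0,0,0,0.5,0.1],[0,0,0,0,0,0,0.1],[0,0,0,0,0,0,0.1]]' 60 | head -1; python3 s.py
```

```text
t: 21.27
yaw -35.38 {'tcp_pos': [557.13, 94.92, 166.17], 'contact_force': [-0.07, -1.17, 6.25], 'grip_width': 13.27} T [-0.068 -0.087  0.332]
```

```bash
python3 -m creep '[[0,0,0,0,0,0.5,0.1],[0,0,0,0,0,0,0.1],[0,0,0,0,0,0,0.1],[0,0,0,0,0,0,0.1],[0,0,0,0,0,0,0.1]]' 60 | head -1; python3 s.py
```

```text
t: 21.68
yaw -35.87 {'tcp_pos': [557.1, 94.98, 166.15], 'contact_force': [0.14, 0.2, 6.13], 'grip_width': 13.07} T [-0.145 -0.039  0.383]
```

```bash
python3 -m creep '[[0,0,0,0,0,0.7,0.1],[0,0,0,0,0,0,0.1],[0,0,0,0,0,0,0.1],[0,0,0,0,0,0,0.1],[0,0,0,0,0,0,0.1]]' 60 | head -1; python3 s.py
```

```text
t: 22.1
yaw -36.57 {'tcp_pos': [557.1, 95.02, 166.19], 'contact_force': [0.58, 0.95, 5.59], 'grip_width': 12.82} T [-0.077 -0.105  0.314]
```

```bash
python3 -m creep '[[0,0,0,0,0,0.7,0.1],[0,0,0,0,0,0,0.1],[0,0,0,0,0,0,0.1],[0,0,0,0,0,0,0.1],[0,0,0,0,0,0,0.1]]' 60 | head -1; python3 s.py
```

```text
t: 22.52
yaw -37.24 {'tcp_pos': [557.09, 95.0, 166.18], 'contact_force': [0.03, -0.6, 6.24], 'grip_width': 13.54} T [-0.092 -0.078  0.515]
```

```bash
python3 -m creep '[[0,0,0,0,0,-3,0.1],[0,0,0,0,0,-3,0.1],[0,0,0,0,0,-3,0.1],[0,0,0,0,0,-3,0.1],[0,0,0,0,0,-3,0.1]]' 60 >/dev/null; python3 s.py
python3 -m creep '[[0,0,0,0,0,-3,0.1],[0,0,0,0,0,-3,0.1],[0,0,0,0,0,-3,0.1],[0,0,0,0,0,-2,0.1],[0,0,0,0,0,0,0.1]]' 60 >/dev/null; python3 s.py
python3 -m creep '[[0,0,0,0,0,-1,0.1],[0,0,0,0,0,0,0.1],[0,0,0,0,0,-1,0.1],[0,0,0,0,0,0,0.1],[0,0,0,0,0,0,0.1]]' 60 >/dev/null; python3 s.py
```

```text
yaw -22.20 {'tcp_pos': [557.13, 94.94, 166.17], 'contact_force': [-0.63, -0.16, 5.26], 'grip_width': 13.27} T [-0.015 -0.038 -0.131]
yaw -11.26 {'tcp_pos': [557.12, 94.95, 166.17], 'contact_force': [0.8, -0.31, 6.5], 'grip_width': 13.15} T [-0.084 -0.037  0.023]
yaw -9.32 {'tcp_pos': [557.11, 94.97, 166.19], 'contact_force': [0.49, -0.28, 6.02], 'grip_width': 13.06} T [-0.034 -0.067  0.075]
```

```bash
python3 -m creep '[[0,0,0,0,0,-0.5,0.1],[0,0,0,0,0,0,0.1],[0,0,0,0,0,-0.5,0.1],[0,0,0,0,0,0,0.1],[0,0,0,0,0,0,0.1]]' 60 >/dev/null; python3 s.py
```

```text
yaw -8.33 {'tcp_pos': [557.14, 94.95, 166.2], 'contact_force': [0.34, -0.71, 5.79], 'grip_width': 13.5} T [-0.081 -0.024  0.058]
```

```bash
python3 -m creep '[[0,0,0,0,0,-1,0.1],[0,0,0,0,0,-1,0.1],[0,0,0,0,0,-1,0.1],[0,0,0,0,0,0,0.1],[0,0,0,0,0,0,0.1]]' 60 >/dev/null; python3 s.py
```

```text
yaw -5.32 {'tcp_pos': [557.12, 94.95, 166.19], 'contact_force': [0.25, -0.47, 5.39], 'grip_width': 12.92} T [-0.082 -0.073  0.056]
```

```bash
python3 -m creep '[[0,0,0,0,0,-2,0.1],[0,0,0,0,0,-2,0.1],[0,0,0,0,0,-2,0.1],[0,0,0,0,0,-2,0.1],[0,0,0,0,0,0,0.1]]' 60 >/dev/null; python3 s.py
python3 -m creep '[[0,0,0,0,0,-3,0.1],[0,0,0,0,0,-3,0.1],[0,0,0,0,0,-3,0.1],[0,0,0,0,0,-3,0.1],[0,0,0,0,0,0,0.1]]' 60 >/dev/null; python3 s.py
python3 -m creep '[[0,0,0,0,0,-3,0.1],[0,0,0,0,0,-3,0.1],[0,0,0,0,0,-3,0.1],[0,0,0,0,0,-3,0.1],[0,0,0,0,0,0,0.1]]' 60 ; python3 s.py; python3 trk.py
python3 - <<'E'
from h import *
im,K,W=cam("side")
cv2.imwrite("pics/s5.png",cv2.resize(im[185:285,290:385],None,fx=6,fy=6,interpolation=cv2.INTER_CUBIC))
E
```

```text
yaw 2.74 {'tcp_pos': [557.13, 94.93, 166.17], 'contact_force': [0.57, -0.59, 5.36], 'grip_width': 13.27} T [-0.056  0.001  0.073]
yaw 14.77 {'tcp_pos': [557.13, 94.94, 166.17], 'contact_force': [-0.28, -0.01, 5.94], 'grip_width': 13.31} T [-0.092 -0.045  0.036]
t: 25.85
tcp_pos: [557.1, 94.9, 166.2]
eef_rot: [0.973, 0.232, -0.0, -0.0]
contact_force: [0.0, 0.2, 5.4]
grip_width: 13.1
yaw 26.77 {'tcp_pos': [557.14, 94.95, 166.19], 'contact_force': [0.04, 0.16, 5.44], 'grip_width': 13.14} T [-0.064 -0.012  0.119]
jar shift px [(0.0, 0.0, 0.99), (0.0, 0.0, 1.0), (0.0, 0.0, 1.0), (0.0, 0.0, 1.0), (0.0, 0.0, 1.0)]
```

View pics/s5.png

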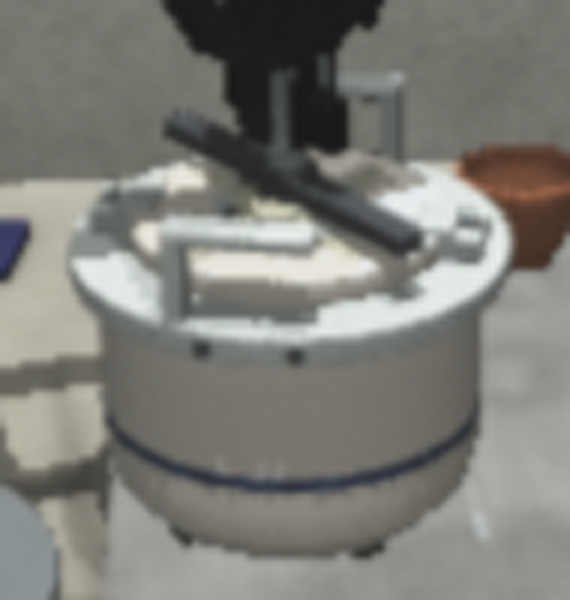

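```bash
python3 -m creep '[[0,0,0,0,0,0,0.1],[0,0,-1,0,0,0,0.1],[0,0,-2,0,0,0,0.1],[0,0,-2,0,0,0,0.1],[0,0,0,0,0,0,0.1]]' 80 >/dev/null; python3 s.py
python3 -m creep '[[0,0,-2,0,0,0,0.1],[0,0,-2,0,0,0,0.1],[0,0,-2,0,0,0,0.1],[0,0,-2,0,0,0,0.1],[0,0,-2,0,0,0,0.1]]' 80 >/dev/null; python3 s.py
python3 - <<'E'
from h import *
im,K,W=cam("side")
cv2.imwrite("pics/s6.png",cv2.resize(im[165:285,290:385],None,fx=5,fy=5,interpolation=cv2.INTER_CUBIC))
im,K,W=cam("top");hsv=cv2.cvtColor(im,cv2.COLOR_BGR2HSV)
m=cv2.inRange(hsv,(12,45,90),(35,190,255));m[:,:360]=0;m[:175]=0;m[290:]=0
m=cv2.morphologyEx(m,cv2.MORPH_CLOSE,np.ones((7,7)))
c=max(cv2.findContours(m,0,1)[0],key=cv2.contourArea);h=cv2.convexHull(c);e=cv2.fitEllipse(h);print(e,cv2.boundingRect(h),pt(K,W,e[0],12),pt(K,W,[419,224.3],12))
for u in ((376,330),(448,330),(412,296),(412,365)): print(pt(K,W,u,110).round())
E
python3 trk.py
```

```text
yaw 26.67 {'tcp_pos': [555.72, 95.02, 168.46], 'contact_force': [-0.03, 0.76, -6.28], 'grip_width': 12.94} T [0.145 0.069 0.096]
yaw 26.62 {'tcp_pos': [557.51, 94.39, 181.35], 'contact_force': [0.54, 0.39, -4.81], 'grip_width': 12.69} T [-0.025 -0.035 -0.011]
((418.15411376953125, 224.2616424560547), (96.15760803222656, 98.39894104003906), 124.53543090820312) (370, 176, 98, 97) [ 602.35523593 -196.45961694   12.        ] [ 602.25635484 -198.52349732   12.        ]
[354. -79. 110.]
[ 353. -237.  110.]
[ 428. -159.  110.]
[ 278. -156.  110.]
jar shift px [(0.0, 0.0, 0.99), (0.0, 0.0, 1.0), (0.0, 0.0, 1.0), (0.0, 0.0, 1.0), (0.0, 0.0, 1.0)]
```

View pics/s6.png

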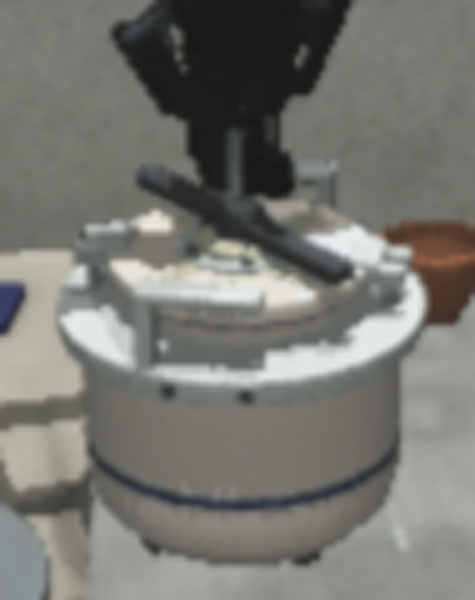

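```bash
python3 -m creep '[[0,0,-4,0,0,0,0.1],[0,0,-5,0,0,0,0.1],[0,0,-6,0,0,0,0.1],[0,0,-6,0,0,0,0.1],[0,0,-6,0,0,0,0.1]]' 80 >/dev/null; python3 s.py
python3 -m creep '[[0,0,-6,0,0,0,0.1],[0,0,-6,0,0,0,0.1],[0,0,-6,0,0,0,0.1],[0,0,-5,0,0,0,0.1],[0,0,-5,0,0,0,0.1]]' 80 >/dev/null; python3 s.py
python3 -m creep '[[0,0,0,0,0,0,0.1],[0,0,0,0,0,0,0.1],[0,0,0,0,0,0,0.1],[0,0,0,0,0,0,0.1],[0,0,0,0,0,0,0.1]]' 80 >/dev/null; python3 s.py
python3 trk.py
python3 - <<'E'
from h import *
im,K,W=cam("side")
cv2.imwrite("pics/s7.png",cv2.resize(im[135:285,280:400],None,fx=4,fy=4,interpolation=cv2.INTER_CUBIC))
E
```

```text
yaw 26.63 {'tcp_pos': [557.7, 94.6, 209.13], 'contact_force': [0.35, -0.34, -5.72], 'grip_width': 12.92} T [ 0.002  0.01  -0.015]
yaw 26.64 {'tcp_pos': [557.55, 94.62, 236.66], 'contact_force': [0.46, 0.72, -5.54], 'grip_width': 12.72} T [-0.014  0.028 -0.018]
yaw 26.64 {'tcp_pos': [557.26, 94.57, 235.39], 'contact_force': [-0.29, -1.03, -5.83], 'grip_width': 12.41} T [-0.003 -0.021  0.024]
jar shift px [(0.0, 0.0, 0.99), (0.0, 0.0, 1.0), (0.0, 0.0, 1.0), (0.0, 0.0, 1.0), (0.0, 0.0, 1.0)]
```

View pics/s7.png

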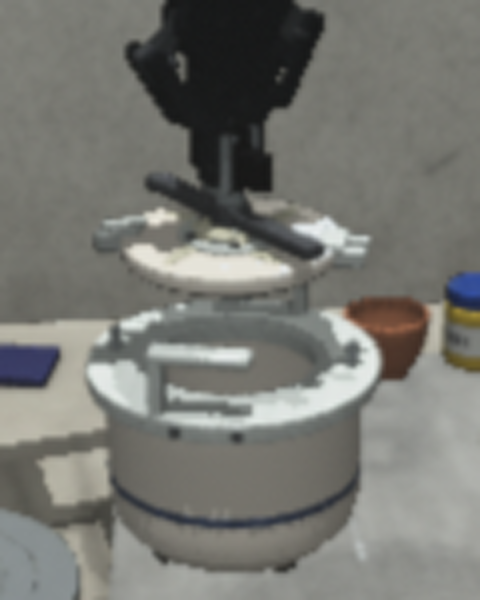

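```bash
python3 -m creep '[[-3,9,0,0,0,0,0.1],[-5,15,0,0,0,0,0.1],[-6,19,0,0,0,0,0.1],[-6,19,0,0,0,0,0.1],[-6,19,0,0,0,0,0.1]]' 80 >/dev/null
python3 -m creep '[[-6,19,0,0,0,0,0.1],[-6,19,0,0,0,0,0.1],[-6,19,0,0,0,0,0.1],[-6,19,0,0,0,0,0.1],[-6,19,0,0,0,0,0.1]]' 80 >/dev/null;python3 s.py
python3 -m creep '[[-6,19,0,0,0,0,0.1],[-6,19,0,0,0,0,0.1],[-6,19,0,0,0,0,0.1],[-6,17,0,0,0,0,0.1],[-6,17,0,0,0,0,0.1]]' 80 >/dev/null; python3 s.py
python3 -m creep '[[-4,10,0,0,0,0,0.1],[-2,4,0,0,0,0,0.1],[0,0,0,0,0,0,0.1],[0,0,0,0,0,0,0.1],[0,0,0,0,0,0,0.1]]' 80 ; python3 s.py
```

```text
yaw 26.61 {'tcp_pos': [586.26, -89.69, 235.91], 'contact_force': [0.24, 0.4, -5.75], 'grip_width': 12.66} T [-0.001 -0.068  0.038]
yaw 26.59 {'tcp_pos': [600.13, -184.51, 235.72], 'contact_force': [-0.6, -0.09, -5.56], 'grip_width': 12.81} T [ 0.035  0.021 -0.032]
t: 29.95
tcp_pos: [601.2, -196.8, 236.1]
eef_rot: [0.973, 0.231, 0.0, -0.0]
contact_force: [-0.6, 0.2, -5.9]
grip_width: 12.9
yaw 26.70 {'tcp_pos': [601.21, -196.8, 236.09], 'contact_force': [-0.57, 0.16, -5.91], 'grip_width': 12.85} T [ 0.025 -0.027  0.027]
```

```bash
python3 -m creep '[[0,0,10,0,0,0,0.1],[0,0,18,0,0,0,0.1],[0,0,18,0,0,0,0.1],[0,0,18,0,0,0,0.1],[0,0,16,0,0,0,0.1]]' 80 >/dev/null
python3 -m creep '[[0,0,16,0,0,0,0.1],[0,0,16,0,0,0,0.1],[0,0,14,0,0,0,0.1],[0,0,10,0,0,0,0.1],[0,0,8,0,0,0,0.1]]' 80 >/dev/null
python3 -m creep '[[0,0,5,0,0,0,0.1],[0,0,3,0,0,0,0.1],[0,0,2,0,0,0,0.1],[0,0,0,0,0,0,0.1],[0,0,0,0,0,0,0.1]]' 80 >/dev/null; python3 s.py
python3 - <<'E'
from h import *
im,K,W=cam("side")
cv2.imwrite("pics/s8.png",cv2.resize(im[235:385,315:465],None,fx=4,fy=4,interpolation=cv2.INTER_CUBIC))
E
```

```text
yaw 26.63 {'tcp_pos': [601.69, -198.02, 82.81], 'contact_force': [0.5, 0.23, -4.99], 'grip_width': 12.98} T [-0.033 -0.007 -0.02 ]
```

View pics/s8.png

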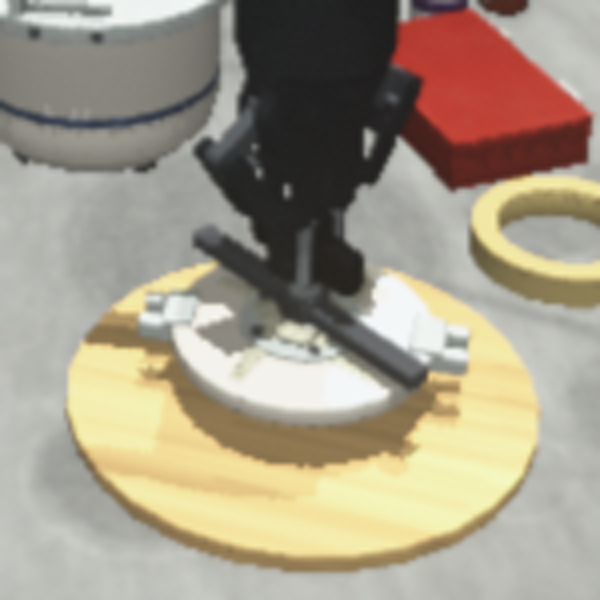

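```bash
python3 -m creep '[[0,0,6,0,0,0,0.1],[0,0,6,0,0,0,0.1],[0,0,4,0,0,0,0.1],[0,0,2,0,0,0,0.1],[0,0,0,0,0,0,0.1]]' 80 >/dev/null; python3 s.py
python3 -m creep '[[0,0,1,0,0,0,0.1],[0,0,1,0,0,0,0.1],[0,0,0.5,0,0,0,0.1],[0,0,0,0,0,0,0.1],[0,0,0,0,0,0,0.1]]' 80 >/dev/null; python3 s.py
```

```text
yaw 26.64 {'tcp_pos': [600.45, -197.47, 62.53], 'contact_force': [0.17, -0.34, -5.57], 'grip_width': 12.64} T [ 0.03   0.069 -0.033]
yaw 26.64 {'tcp_pos': [601.33, -197.84, 61.66], 'contact_force': [0.2, -0.01, -6.45], 'grip_width': 12.52} T [-0.067  0.037  0.024]
```

```bash
python3 -m creep '[[0,0,0.5,0,0,0,0.1],[0,0,0.5,0,0,0,0.1],[0,0,0,0,0,0,0.1],[0,0,0,0,0,0,0.1],[0,0,0,0,0,0,0.1]]' 80 >/dev/null; python3 s.py
```

```text
yaw 26.64 {'tcp_pos': [601.53, -197.9, 61.41], 'contact_force': [-0.5, 1.15, -0.74], 'grip_width': 12.6} T [ 0.086  0.337 -0.046]
```

```bash
python3 -m creep '[[0,0,0.4,0,0,0,0.1],[0,0,0,0,0,0,0.1],[0,0,0,0,0,0,0.1],[0,0,0,0,0,0,0.1],[0,0,0,0,0,0,0.1]]' 20 >/dev/null; python3 s.py
python3 -m creep '[[0,0,0,0,0,0,0.2],[0,0,0,0,0,0,0.25],[0,0,0,0,0,0,0.3],[0,0,0,0,0,0,0.4],[0,0,0,0,0,0,0.5]]' 20 >/dev/null; python3 s.py
python3 -m creep '[[0,0,0,0,0,0,0.7],[0,0,0,0,0,0,0.9],[0,0,0,0,0,0,0.9],[0,0,-3,0,0,0,0.9],[0,0,-5,0,0,0,0.9]]' 20 >/dev/null; python3 s.py
python3 -m creep '[[0,0,-10,0,0,0,0.9],[0,0,-15,0,0,0,0.9],[0,0,-20,0,0,0,0.9],[0,0,-20,0,0,0,0.9],[0,0,-20,0,0,0,0.9]]' 20 >/dev/null; python3 s.py
python3 -m creep '[[0,0,-20,0,0,0,0.9],[0,0,-20,0,0,0,0.9],[0,0,-20,0,0,0,0.9],[0,0,-10,0,0,0,0.9],[0,0,0,0,0,0,0.9]]' 20; python3 s.py;python3 trk.py
python3 - <<'E'
from h import *
im,K,W=cam("side");cv2.imwrite("pics/s9.png",im)
im,K,W=cam("top");cv2.imwrite("pics/t9.png",im)
E
```

```text
yaw 26.64 {'tcp_pos': [601.54, -197.91, 61.33], 'contact_force': [-4.13, 1.82, 6.01], 'grip_width': 13.06} T [0.217 0.648 0.017]
yaw 26.63 {'tcp_pos': [601.36, -197.88, 59.79], 'contact_force': [-0.92, -0.63, -0.32], 'grip_width': 42.2} T [ 0.004  0.023 -0.02 ]
yaw 26.63 {'tcp_pos': [600.77, -197.62, 67.61], 'contact_force': [0.88, 0.39, -0.61], 'grip_width': 76.75} T [-0.029  0.001 -0.009]
yaw 26.64 {'tcp_pos': [601.39, -197.85, 155.26], 'contact_force': [0.2, 0.11, 0.62], 'grip_width': 76.65} T [-0.035 -0.026  0.002]
t: 34.58
tcp_pos: [602.6, -198.4, 227.9]
eef_rot: [0.973, 0.23, 0.003, 0.002]
contact_force: [0.6, -0.2, 0.6]
grip_width: 76.8
yaw 26.64 {'tcp_pos': [602.65, -198.4, 227.9], 'contact_force': [0.64, -0.21, 0.57], 'grip_width': 76.85} T [ 0.026 -0.053  0.017]
jar shift px [(0.0, 0.0, 1.0), (0.0, 0.0, 1.0), (0.0, 0.0, 1.0), (0.0, 0.0, 1.0), (0.0, 0.0, 1.0)]
```

View pics/s9.png

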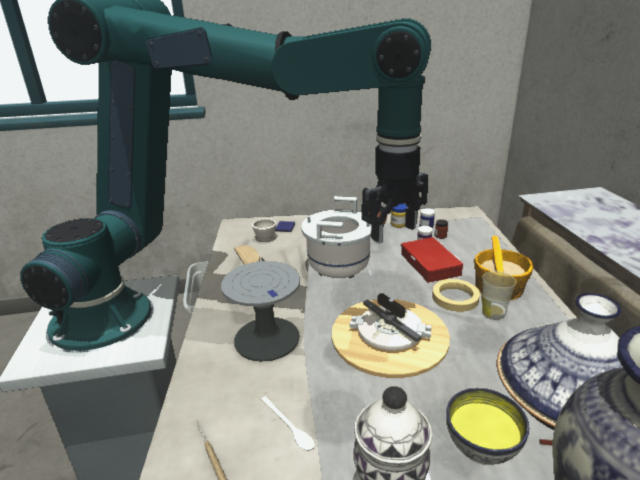

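View pics/t9.png

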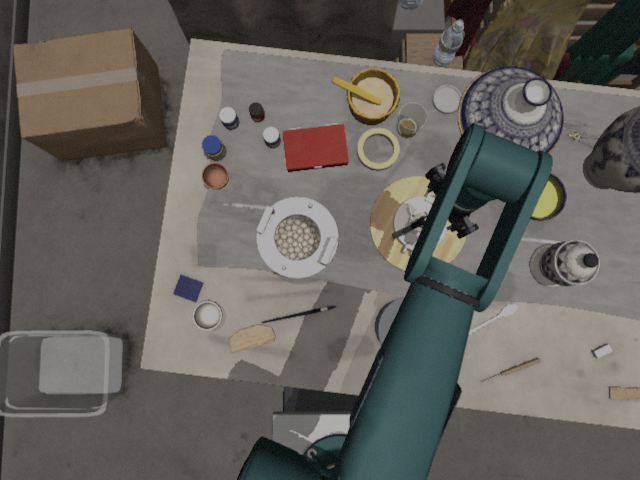

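The side view shows the lid upright and flat on the bat (about 390,328). The top view shows the jar and both cups at their original pixels: jar (298,237), cups (207,316) and (215,176). The gripper is well clear.

```bash
python3 -m creep '[[0,0,0,0,0,0,0.9],[0,0,0,0,0,0,0.9],[0,0,0,0,0,0,0.9],[0,0,0,0,0,0,0.9],[0,0,0,0,0,0,0.9]]' >/dev/null
python3 - <<'E'
from trk import *
t0=cv2.imread("pics/top0.png");im,K,W=cam("top")
k=6
for n,(x,y,w,h) in dict(hookL=(256,205,18,30),hookR=(318,235,20,32),cupA=(193,300,30,32),cupB=(202,163,26,26)).items():
    r=cv2.matchTemplate(cv2.resize(im[y-4:y+h+4,x-4:x+w+4],None,fx=k,fy=k,interpolation=2),cv2.resize(t0[y:y+h,x:x+w],None,fx=k,fy=k,interpolation=2),cv2.TM_CCOEFF_NORMED)
    _,m,_,p=cv2.minMaxLoc(r);print(n,p[0]/k-4,p[1]/k-4,round(m,2))
print(trk())
from plant import env
print(env.finish_job())
E
```

```text
hookL 0.0 0.0 0.6
hookR 0.0 0.0 0.65
cupA 0.0 0.0 1.0
cupB 0.0 0.0 0.99
[(0.0, 0.0, 1.0), (0.0, 0.0, 1.0), (0.0, 0.0, 1.0), (0.0, 0.0, 1.0), (0.0, 0.0, 1.0)]
the job is handed in; nothing more can be done
None
```

The clamp is free, the lid is on the plywood bat, and I handed the job in after about 35 s of the 67 s allowed.

- **Freeing the clamp:** It broke free after four alternating swings. I then turned the bar anticlockwise to about 0.86 rad, which the side camera showed well clear of both hooks.
- **Moving the lid:** I lifted it 69 mm straight up and carried it over the hooks. I set it down near the centre of the bat, with contact forces of about 6–7 N, then opened and backed off to 228 mm. The final pictures show it upright and wholly on the bat.
- **Jar and cups:** The jar showed no measurable shift in the side view throughout, and the cups none in the top view.

Two checks were less clean:

- **Torque:** Two anticlockwise swings peaked at 0.61 and 0.66 Nm, above the 0.5 Nm I was aiming for and inside the 0.6–1.1 Nm slip range. The jar showed no movement after either one.
- **Hook check:** The top-view match at the two hooks also gave zero shift but scored only 0.60–0.65, because the lid had gone from behind them. For the jar I relied mainly on the side-view tracking.

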